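Hold a vial block in a warp-checking fixture

ROBOT

A 6-joint arm with a two-finger parallel gripper is mounted at the origin on a cart in front of the work surface, level with it; the furniture and walls round the work are solid. World frame = base frame: x ahead of the robot, y to its left, z up, the work surface at z = 0. Lengths are in m, angles in degrees, forces in N, time in s.
With the tool pointing down it reaches from about 0.3 to 0.75 m from the base axis. Payload 8.5 kg.
Tool frame: the origin (TCP) lies at the very end of the fingers, on their centre line; the grasp point (between the pads) lies 19 mm behind it; y points along the fingers, z is the direction in which the jaws open and shut, and the axes are right-handed (so a half turn about y gives the same grasp; the last joint's range is limited). The gripper opens to 85 mm and grips with 20 to 120 N. Pads are 22 mm wide; open, the fingers measure 114 mm over their backs; the gripper's body (76 mm by 85 mm) begins 54 mm behind the grasp point. The pads swing forward as they close: fully open they stand 13 mm farther back than shut.
Start: joints at [-12.336, 21.807, 74.336, -0, 83.858, -12.336], TCP at [0.55, 0, 0.231] pointing down, gripper open.
Joint ranges: [-178.18, 178.18], [-50.72, 133.34], [12.68, 142.11], [-81.47, 261.47], [9.98, 163.14], [-165.26, 165.26]. Speed limits (degrees/s): [136.94, 136.94, 180, 180, 180, 180].

INTERFACE

Orientations are given as a 3x3 rotation matrix whose columns are the frame's x, y, z axes.
In Python, from rig import env gives the robot as it stands. The module is installed in compiled form; this text tells all that it offers.
- The arm moves only by the tool servo_tool, never from a script. Its argument "rows" is one flat list of numbers, 7 for each row, row after row: the opening, from 0 (shut) to 1 (fully open), then the shift along the world's x, y, z in m, then the turn, a rotation vector about the world's x, y, z in degrees. A call has 1 to 10 rows; each row shifts and turns the commanded pose from where the row before left it; what a row does not reach is not made up. A row lasts 1/12 s, in which the tool goes at most 41.7 mm and 7.16 degrees, less where a joint would pass 70% of its speed; a pose out of reach is approached as far as the arm can. A call with a gripper value outside its range is refused whole. The fingers move at their own pace and stop on an object; "force" is the grip in N (left out, the last holds). Time passes only in rows, so rows that do not move let the fingers close. It gives the time, the measured TCP pose, the force and the opening at its end, in the units of the state.
- env.observe(): the state, without advancing time (a new reading comes with each control period).
- env.get_image(name): name is "scene" or "side" or "wrist"; returns the picture (480x640x3 uint8, red, green, blue); there is no depth.
- env.camera_model(name): a dict with "camera_matrix" (3x3 intrinsics, pixels), "R" (3x3) and "t" (3): a world point X has camera coordinates R X + t; the wrist camera has in their place "mount" (4x4, takes a point from camera to tool coordinates, whose origin is the TCP and whose axes are the tool frame's). Camera axes: x right, y down, z forward; pixel columns grow to the right and rows downward; lengths in m; the calibration is good to about 2 mm. A picture is of the moment at which its call begins: read the wrist's pose just before it. camera_model takes no time and is no camera call.
- env.close_job(): hands the job in, once; it reports no verdict.
The state is a dict: "time_s": time; "q": joint angles; "qvel": joint speeds; "joint_efforts": joint torques, N m; "position": TCP position; "tool_rot": TCP orientation; "ft_force": force on the tool from outside, world axes, zero at the start; "wrist_torque": the same for the moment, N m; "grip_width": finger opening in m.
Only numpy, scipy, OpenCV 4.12 (cv2) and the standard library are available. Lean on these libraries where they do the work, as an engineer would, in place of code of your own. Each camera call takes 0.05 s, during which the arm holds its last target.

TASK

The empty clear vial block has been autoclaved and must be checked for warp: pick it up, lay it on the bed of the steel checking fixture with one short end up against the stop block (within a few millimetres) and a long side towards the fence, then press it diagonally, back and down at once, square against the two round buttons of the fence, which pushes the dial indicator's spindle in, and flat onto the bed. Finish while still holding it there with a firm, steady push for the reading (about 10 N back and 5 N down); do not let go, or the spindle springs it off the buttons. Leave the loose vials standing where they are.

Things in the scene. Friction and masses are not known exactly. Their poses are not given: they have to be found in the camera images.
- vial_block: empty clear teal vial block with four seats, solid faces 58 mm (x) by 94 mm (y) by 26 mm high (moulded rims up to 2 mm more), 60 to 120 g; origin at the centre of its underside, z up. Starts on the worktop left of the fixture. Grasp it from above across its 58 mm width, set it down about 40 mm short of the buttons (the far finger needs the room). Either long side may face the fence.
- check_fixture: the checking fixture, fixed to the bench: steel plate 197 mm (x) by 160 mm (y) on feet, with fence, stop block and dial indicator. Origin on the worktop under the plate (plate from x -96 to +101, y -80 to +80 mm). Its x points across the plate to the fence, away from the robot; y along the fence; z up. With the block home, the block's centre lies at x = 6, y = -2 mm, its long axis along y.
- fence: aluminium bar across the far part of the plate, 144 mm long (same origin and axes as the fixture): its front face at x = 40 mm, its top at z = 48 mm; two round buttons stand 5 mm out of it. The dial indicator lies face up behind it.
- stop_block: aluminium block at the right end of the bed (same origin and axes as the fixture): x -45 to +29 mm, its face, which looks to +y, at y = -49 mm, its top at z = 38 mm
- bed: the flat steel plate of the fixture, on which the block must lie (same origin and axes as the fixture; top at z = 20 mm)
- button_left: left round steel button of the fence, 14 mm across (same origin and axes as the fixture; the button's face is at x = 35, y = +34, z = 34 mm)
- button_right: right round steel button of the fence (same origin and axes as the fixture; the button's face is at x = 35, y = -34, z = 34 mm)
- spindle (a joint): travel of the dial indicator's spindle, m: 0 free (its ball tip then stands 5 mm out beyond the button faces, midway between them, at x = 30, y = 0, z = 34 mm of the fixture), about 0.005 when a flat block touches both buttons; its spring pushes back with 0.5 to 1.5 N
- vial_white: vial with white ribbed cap, 22 mm round, 59 mm high, standing alone near the front of the bench; a bystander; origin at the centre of its underside
- vial_white2: vial with grey ribbed cap, 22 mm round, 51 mm high; a bystander; origin at the centre of its underside
- vial_open: open vial without cap, 22 mm round, 45 mm high; a bystander; origin at the centre of its underside

How it is judged:
By the outcome, as a careful person would: the job done as asked, in the order asked, and still so for the second after the job is handed in, while the arm keeps its last pose, push and grip.
It also fails if it takes over 58 s, if anything falls off the work surface, if the arm or the gripper's body presses on something with over 40 N, if the wrist force passes 120 N, or if a joint passes its speed limit or range.

## Working session

There is one attempt and no reset: what is moved stays moved. The work goes in short steps, Python scripts to look and compute and a tool call to move; the robot and the scene stay as the last step left them, time stands still between calls to the robot, and variables do not carry over. Pictures are saved under pics/ and viewed, and the job is handed in when it is done.

Besides the shell and the picture viewer there is one more tool, called after "Call:" as name(argument=value, ...) on one line, values as JSON. servo_tool: Moves the arm, as the interface text tells. Its arguments: {"type":"object","properties":{"rows":{"type":"array","items":{"type":"number"}},"force":{"type":"number"}},"required":["rows"]}

```bash
mkdir -p pics; cat > h.py <<'E'
import numpy as np, cv2
from rig import env
def ray(cam,u,v,st=None):
    m=env.camera_model(cam); K=np.array(m["camera_matrix"])
    d=np.linalg.inv(K)@[u,v,1]
    if "mount" in m:
        M=np.array(m["mount"]); s=st or env.observe()
        R=np.array(s["tool_rot"]); p=np.array(s["position"])
        return p+R@M[:3,3], R@M[:3,:3]@d
    R=np.array(m["R"]);t=np.array(m["t"])
    return -R.T@t, R.T@d
def onz(cam,u,v,z,st=None):
    o,d=ray(cam,u,v,st); return o+d*(z-o[2])/d[2]
def proj(cam,X,st=None):
    m=env.camera_model(cam); K=np.array(m["camera_matrix"]); X=np.array(X,float)
    if "mount" in m:
        M=np.array(m["mount"]); s=st or env.observe()
        R=np.array(s["tool_rot"]); p=np.array(s["position"])
        c=M[:3,:3].T@(R.T@(X-p)-M[:3,3])
    else: c=np.array(m["R"])@X+np.array(m["t"])
    q=K@c; return q[:2]/q[2]
def snap(cam,name):
    im=cv2.cvtColor(env.get_image(cam),cv2.COLOR_RGB2BGR); cv2.imwrite(f"pics/{name}.png",im); return im
def crop(src,name,x0,x1,y0,y1):
    im=cv2.imread(f"pics/{src}.png")[y0:y1,x0:x1]; f=min(800/(x1-x0),600/(y1-y0))
    cv2.imwrite(f"pics/{name}.png",cv2.resize(im,None,fx=f,fy=f,interpolation=cv2.INTER_CUBIC)); print(name,f)
E
python3 - <<'E'
from h import *
s=env.observe(); print(s)
for c in ["scene","side","wrist"]: snap(c,c+"0")
for c in ["scene","side"]: print(c,ray(c,320,240))
print(env.camera_model("wrist"))
E
```

```text
{'time_s': 0.0, 'q': array([-1.23350947e+01,  2.18388247e+01,  7.43847781e+01, -1.68525494e-03,
        8.38587411e+01, -1.23349778e+01]), 'qvel': array([-0.05155283,  0.00672916, -0.1090562 ,  0.02144213, -0.0281963 ,
       -0.00630672]), 'joint_efforts': array([-1.00240642e-03, -4.48466885e+01, -2.31285810e+01, -2.87182611e-04,
        4.73836102e-03,  1.77242771e-05]), 'position': array([5.49699051e-01, 6.23583288e-05, 2.30731936e-01]), 'tool_rot': array([[ 9.30617568e-07, -1.41024177e-03,  9.99999006e-01],
       [-9.99999961e-01,  2.78451901e-04,  1.32330335e-06],
       [-2.78453490e-04, -9.99998967e-01, -1.41024145e-03]]), 'ft_force': array([ 0.31447533, -0.10273268,  0.82713228]), 'wrist_torque': array([ 0.05371509, -0.03781399, -0.00960408]), 'grip_width': 0.08546482925061562}
scene (array([-0.02219556, -0.39630263,  0.53658966]), array([ 0.58183005,  0.55541948, -0.59425922]))
side (array([0.12170041, 0.73661109, 0.48762092]), array([ 0.40036881, -0.76169393, -0.50958211]))
{'camera_matrix': array([[346.91172176,   0.        , 320.8522511 ],
       [  0.        , 346.91172176, 237.30379377],
       [  0.        ,   0.        ,   1.        ]]), 'mount': array([[-2.39797154e-04,  9.64147507e-01,  2.65366780e-01,
        -6.74809026e-02],
       [ 4.63257821e-04, -2.65366652e-01,  9.64147460e-01,
        -1.43269200e-01],
       [ 9.99999864e-01,  3.54133053e-04, -3.83014705e-04,
        -4.40273381e-04],
       [ 0.00000000e+00,  0.00000000e+00,  0.00000000e+00,
         1.00000000e+00]])}
```

View pics/scene0.png

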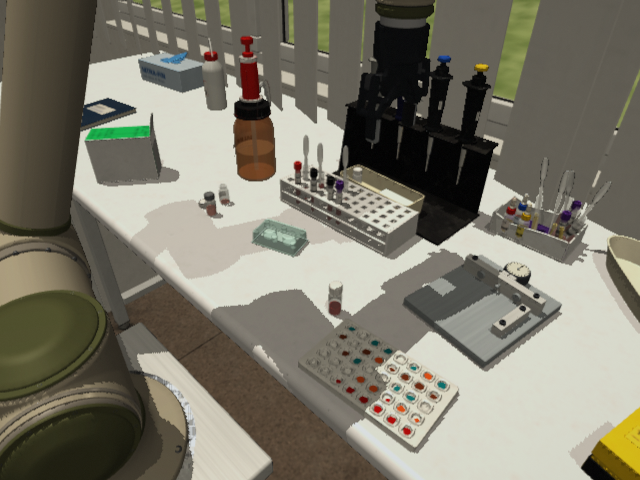

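View pics/side0.png

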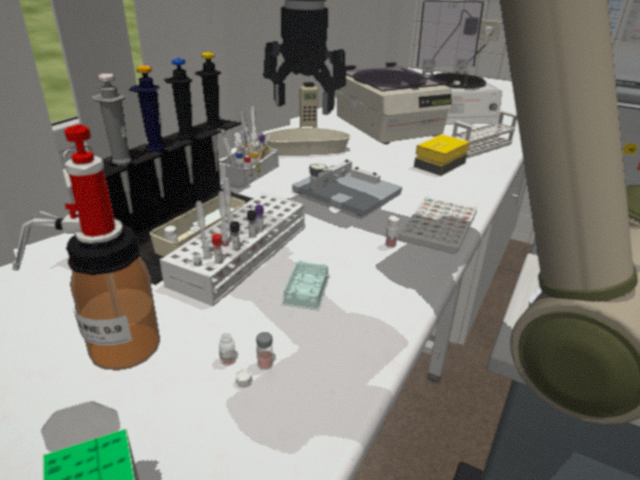

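View pics/wrist0.png

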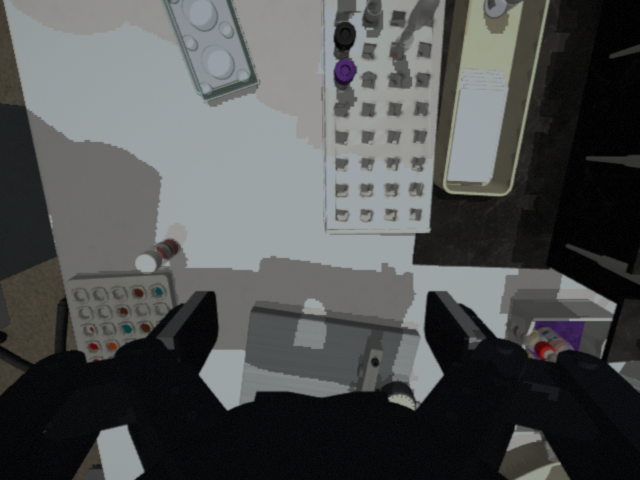

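The pictures show the block in the scene camera near (281,237) and in the wrist camera at top left (212,45). The fixture is in the scene camera near (483,305).

```bash
python3 - <<'E'
from h import *
crop("scene0","c1",395,575,240,375)
crop("scene0","c2",240,320,205,265)
crop("side0","c3",280,410,150,225)
crop("wrist0","c4",140,280,0,110)
crop("side0","c5",270,345,250,320)
E
```

```text
c1 4.444444444444445
c2 10.0
c3 6.153846153846154
c4 5.454545454545454
c5 8.571428571428571
```

View pics/c1.png

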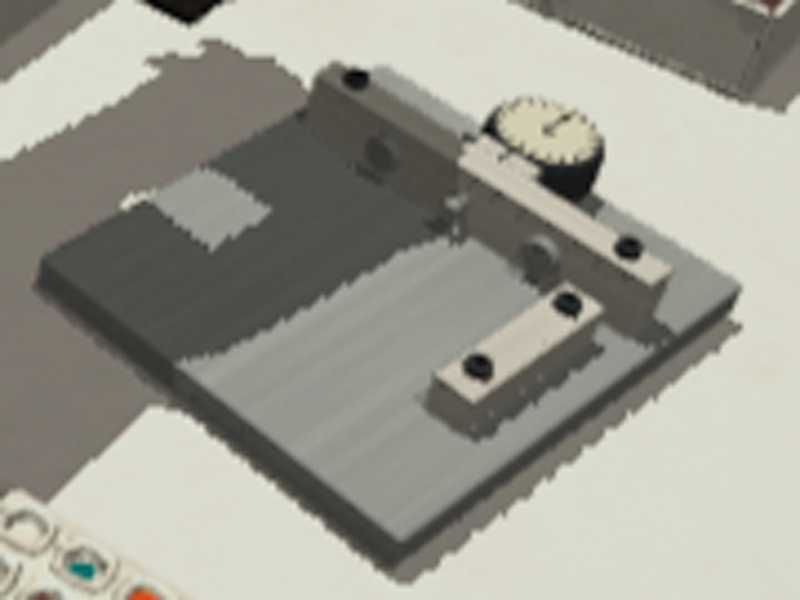

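View pics/c2.png

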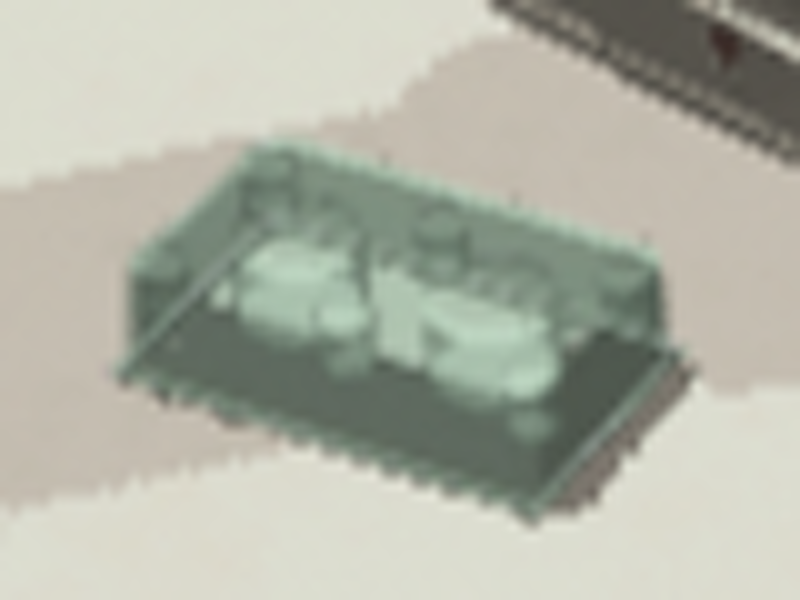

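View pics/c3.png

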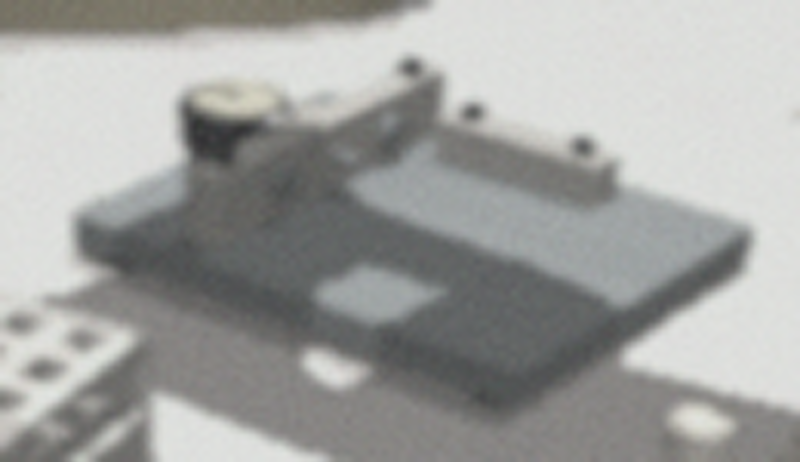

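View pics/c4.png

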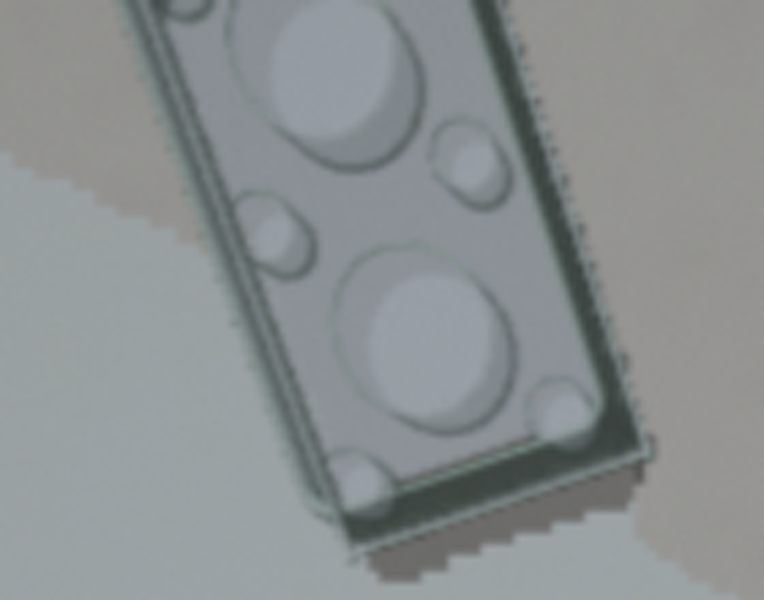

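View pics/c5.png

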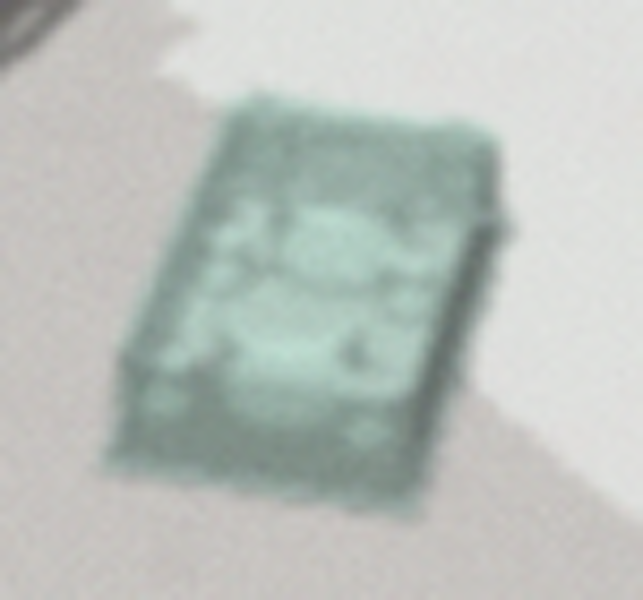

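```bash
cat > fit.py <<'E'
from h import *
from scipy.optimize import least_squares
s0=env.observe()
def fit(obs,x0,st=None):
    st=st or s0
    def res(p):
        c,s=np.cos(p[2]),np.sin(p[2]); r=[]
        for cam,X,uv in obs:
            W=[p[0]+c*X[0]-s*X[1],p[1]+s*X[0]+c*X[1],X[2]]
            r+=list((proj(cam,W,st)-uv))
        return np.array(r)
    o=least_squares(res,x0,loss="soft_l1"); 
    print(o.x[:2],np.degrees(o.x[2])); print(res(o.x).reshape(-1,2).round(1).tolist()); return o.x
C=lambda f,x,y:(lambda u,v:np.array([u/f+x,v/f+y]))
E
python3 - <<'E'
from fit import *
a=C(4.4444,395,240); b=C(6.1538,280,150)
z=.020
sc=[((-.096,.08,z),a(40,268)),((-.096,-.08,z),a(395,545)),((.101,-.08,z),a(740,288)),
((-.045,-.049,.038),a(435,378)),((.029,-.049,.038),a(555,282)),((.035,.034,.034),a(382,152)),((.035,-.034,.034),a(541,255)),((.03,0,.034),a(452,215))]
O=[("scene",X,u) for X,u in sc]
si=[((-.096,.08,z),b(508,378)),((.101,.08,z),b(78,222)),((-.096,-.08,z),b(748,235))]
S=[("side",X,u) for X,u in si]
W=[("wrist",(-.096,.08,z),np.array([251,303])),("wrist",(.101,.08,z),np.array([418,331]))]
fit(O,[.55,-.15,0]);fit(S,[.55,-.15,0]);fit(W,[.55,-.15,0]); fit(O+S+W,[.55,-.15,0])
print("block")
a=C(10,240,205);b=C(8.5714,270,250);w=C(5.4545,140,0)
# wrist first for yaw
p=[onz("wrist",*w(352,553),0),onz("wrist",*w(648,452),0)];print(p)
print([onz("scene",*a(*q),0) for q in [(125,375),(530,517),(685,365)]])
print([onz("side",*b(*q),0) for q in [(110,465),(418,513),(500,228)]])
E
```

```text
[ 0.54828194 -0.21288112] -9.539190555415107
[[-0.6, -2.7], [1.3, 0.1], [2.0, -0.2], [-0.4, -0.6], [2.7, 0.3], [-0.6, 1.2], [-0.9, 1.2], [-1.1, -0.5]]
[ 0.54954715 -0.20206342] -9.733409138104506
[[0.2, 0.6], [-2.1, -0.8], [1.0, -0.5]]
[ 0.54889143 -0.20186669] -10.335257687544146
[[-1.9, -0.1], [2.2, 0.3]]
[ 0.54952448 -0.21136145] -9.929198381635748
[[-0.9, -3.9], [0.1, -1.1], [1.6, -0.7], [-1.3, -1.6], [2.1, -0.4], [-0.8, 0.5], [-1.5, 0.4], [-1.5, -1.3], [1.9, -1.1], [0.1, -2.3], [2.5, -1.8], [-1.5, 8.1], [1.8, 7.0]]
block
[array([0.4314201 , 0.10693403, 0.        ]), array([0.4870761 , 0.12421957, 0.        ])]
[array([0.40413366, 0.19226967, 0.        ]), array([0.42965611, 0.10422386, 0.        ]), array([0.48369087, 0.11764791, 0.        ])]
[array([4.59176566e-01, 2.12731352e-01, 5.55111512e-17]), array([0.40385588, 0.19570989, 0.        ]), array([4.33429059e-01, 1.08122576e-01, 5.55111512e-17])]
```

Call:
servo_tool(rows=[1,0,-0.035,0,0,0,0,1,0,-0.035,0,0,0,0,1,0,-0.035,0,0,0,-2,1,0,-0.035,0,0,0,-2,1,0,-0.035,0,0,0,-2,1,0,-0.035,0,0,0,-2,1,0,-0.035,0,0,0,-2,1,0,-0.03,0,0,0,0,1,0,0,0,0,0,0,1,0,0,0,0,0,0])

```text
time_s: 0.98
position: [0.5496, -0.2761, 0.2305]
tool_rot: [[-0.176, -0.001, 0.984], [-0.984, 0.001, -0.176], [-0.001, -1.0, -0.001]]
ft_force: [-0.4, 0.0, 0.2]
grip_width: 0.0855
```

```bash
python3 - <<'E'
from h import *
s=env.observe(); print(s["position"],s["qvel"],s["q"]); snap("wrist","w1"); crop("w1","w1c",100,500,50,350)
E
```

```text
[ 0.54961115 -0.27609158  0.23051692] [ 2.5699486  -1.42893031  1.35915151  0.39925029  0.03831281  0.45383168] [-3.76897619e+01  2.85451223e+01  6.32426634e+01  9.80570038e-03
  8.82891447e+01 -2.75682313e+01]
w1c 2.0
```

View pics/w1c.png

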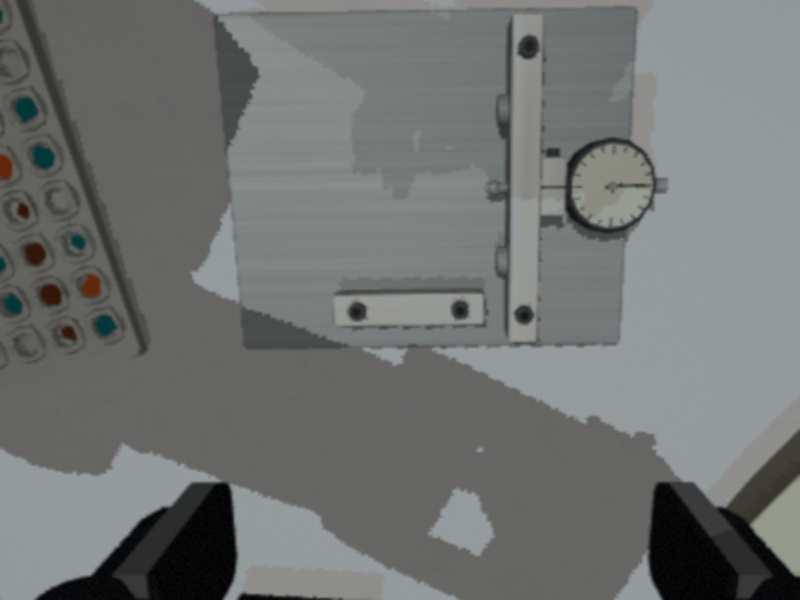

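```bash
python3 - <<'E'
from fit import *
s=env.observe(); a=C(2,100,50)
pts=[((-.096,.08,.02),a(217,17)),((.101,.08,.02),a(635,9)),((.101,-.08,.02),a(620,343)),((-.096,-.08,.02),a(245,347)),
((-.045,-.049,.038),a(334,295)),((.029,-.049,.038),a(484,292)),((.04,.072,.048),a(512,14)),((.04,-.072,.048),a(508,341))]
fit([("wrist",X,u) for X,u in pts],[.55,-.2,-.17],s)
fit([("wrist",X,u) for X,u in pts[:4]],[.55,-.2,-.17],s)
print(s["position"])
E
```

```text
[ 0.55155671 -0.20927834] -9.098507922426432
[[-2.1, -1.5], [1.7, -1.3], [0.2, 0.7], [-0.3, 1.6], [-0.6, 0.1], [0.4, 0.4], [-0.0, -0.3], [0.4, 1.0]]
[ 0.55152955 -0.20985143] -9.089212643758922
[[-2.0, -0.8], [1.7, -0.7], [0.3, 1.2], [-0.2, 2.1]]
[ 0.54979093 -0.27483185  0.23083499]
```

Call:
servo_tool(rows=[1,-0.01,0.035,0,0,0,2,1,-0.01,0.038,0,0,0,3,1,-0.01,0.038,0,0,0,3,1,-0.01,0.038,0,0,0,3,1,-0.01,0.038,0,0,0,3,1,-0.01,0.038,0,0,0,3,1,-0.01,0.038,0,0,0,3,1,-0.01,0.038,0,0,0,3,1,-0.006,0.038,0,0,0,3,1,0,0.036,0,0,0,1.3])

```text
time_s: 1.87
position: [0.4617, 0.1032, 0.2318]
tool_rot: [[0.302, 0.0, 0.953], [-0.953, 0.0, 0.302], [-0.0, -1.0, 0.0]]
ft_force: [0.3, -0.5, -0.2]
grip_width: 0.0855
```

Call:
servo_tool(rows=[1,0,0,0,0,0,0,1,0,0,0,0,0,0,1,0,0,0,0,0,0])

```text
time_s: 2.12
position: [0.4635, 0.1006, 0.2315]
tool_rot: [[0.299, 0.0, 0.954], [-0.954, -0.0, 0.299], [0.0, -1.0, 0.0]]
ft_force: [-1.4, -1.1, 1.2]
grip_width: 0.0855
```

```bash
python3 - <<'E'
from h import *
s=env.observe(); print(s["position"],s["qvel"],s["q"]); snap("wrist","w2"); print(env.observe()["position"]);crop("w2","w2c",160,480,50,290)
E
```

```text
[0.46346067 0.10060059 0.23146309] [-2.13495833  0.29706949 -0.18283773  0.04194318 -0.1027682  -0.09023525] [-2.09322737e+00  1.41840284e+01  8.57306050e+01 -8.66746928e-03
  8.00762122e+01 -1.94786414e+01]
[0.46367577 0.09995143 0.23137735]
w2c 2.5
```

View pics/w2c.png

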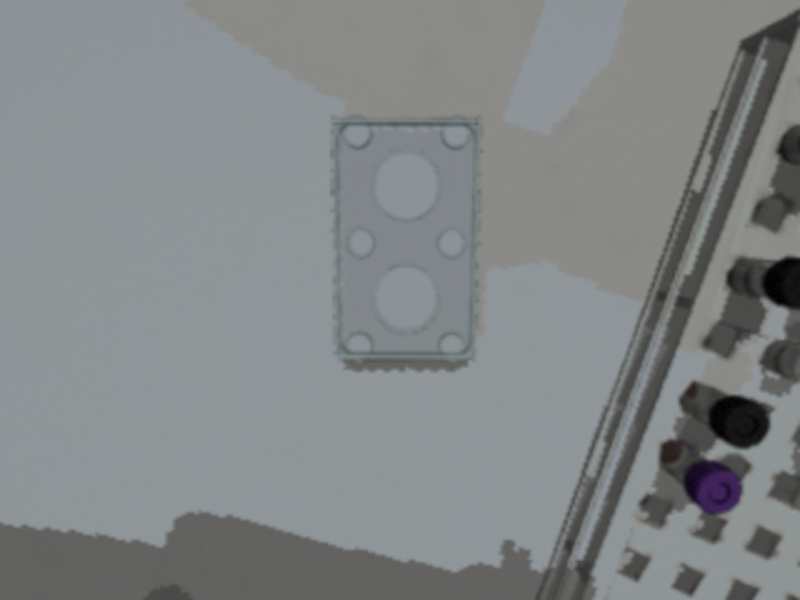

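```bash
python3 - <<'E'
from fit import *
s=dict(env.observe()); s["position"]=np.array([.46346,.1006,.23146]); a=C(2.5,160,50)
for z in (0,.026):
  P=[onz("wrist",*a(*q),z,s)[:2] for q in [(333,118),(478,118),(472,357),(340,357)]]
  print(np.round(P,4).tolist(),np.mean(P,0)); d=np.array(P[0])+P[1]-P[2]-P[3]; print(np.degrees(np.arctan2(-d[0],d[1])),np.linalg.norm(d)/2,np.linalg.norm(P[0]-P[1]),np.linalg.norm(P[2]-P[3]))
print(np.degrees(np.arctan2(s["tool_rot"][1][2],s["tool_rot"][0][2])))
c=C(10,240,205)
for q in [(406,237)]: print(onz("wrist",*a(*q),.013,s))
E
```

```text
[[0.4034, 0.1981], [0.4592, 0.2155], [0.4876, 0.1232], [0.4331, 0.1062]] [0.44579305 0.16077275]
17.513452623275107 0.09656397765225519 0.05847811923345021 0.05713585518689662
[[0.4061, 0.1958], [0.4581, 0.212], [0.4845, 0.1261], [0.4337, 0.1103]] [0.44559978 0.16107003]
17.513452623275114 0.08986385957876936 0.054420598891957175 0.0531714682044093
17.312223810817116
[0.44523945 0.16270824 0.013     ]
```

Call:
servo_tool(rows=[1,-0.003,0.01,-0.01,0,0,0.2,1,-0.003,0.01,-0.02,0,0,0,1,-0.003,0.01,-0.025,0,0,0,1,-0.003,0.01,-0.025,0,0,0,1,-0.003,0.01,-0.025,0,0,0,1,-0.003,0.011,-0.025,0,0,0,1,0,0,-0.025,0,0,0,1,0,0,-0.015,0,0,0,1,0,0,0,0,0,0,1,0,0,0,0,0,0])

```text
time_s: 3.0
position: [0.4461, 0.1602, 0.0613]
tool_rot: [[0.299, -0.001, 0.954], [-0.954, -0.0, 0.299], [-0.0, -1.0, -0.001]]
ft_force: [-0.1, -0.8, 0.2]
grip_width: 0.0852
```

```bash
python3 - <<'E'
from h import *
s=env.observe(); print(s["position"],s["qvel"]); snap("wrist","w3"); snap("side","s3"); print(env.observe()["position"])
crop("s3","s3c",220,400,200,335)
E
```

```text
[0.44613934 0.16021617 0.06127832] [ 0.22445678 -1.74594322 -1.42882865  0.02136339  0.42808867  0.06549796]
[0.4468001  0.16052189 0.06237442]
s3c 4.444444444444445
```

View pics/w3.png

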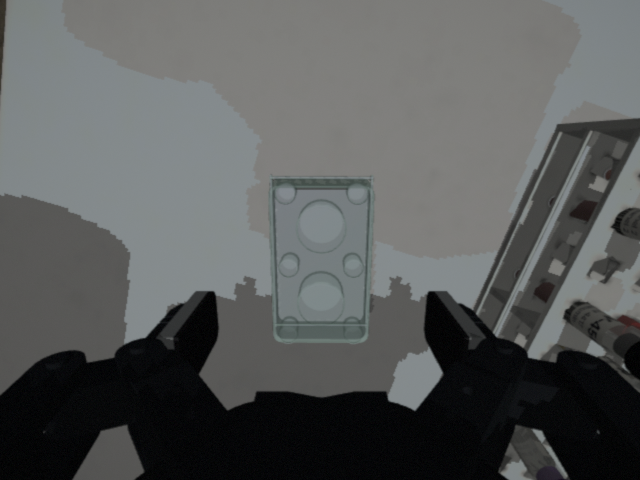

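View pics/s3c.png

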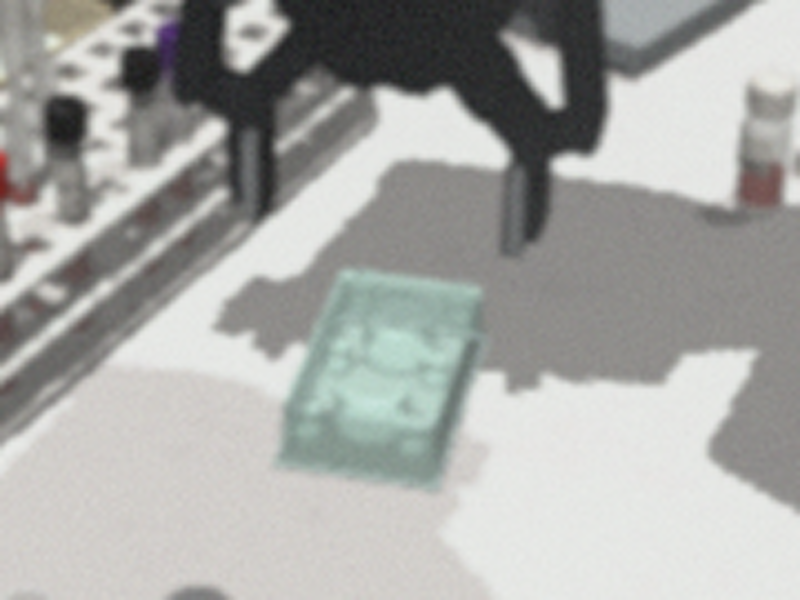

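```bash
python3 - <<'E'
from fit import *
s=dict(env.observe()); s["position"]=np.array([.46346,.1006,.23146]); s["tool_rot"]=np.array([[.299,0,.954],[-.954,0,.299],[0,-1,0]]);a=C(2.5,160,50)
for q in [(540,590),(640,300),(738,45)]: print(onz("wrist",*a(*q),.0,s),onz("wrist",*a(*q),.05,s))
b=C(4.4444,220,200)
for q in [(0,460),(255,225),(375,125)]: print(onz("side",*b(*q),.0,s))
E
```

```text
[0.55256344 0.02970523 0.        ] [0.53793279 0.04775581 0.05      ]
[0.54796328 0.16771248 0.        ] [0.53394643 0.16734886 0.05      ]
[0.5483291  0.27175255 0.        ] [0.53426343 0.25750695 0.05      ]
[0.5446006  0.26209212 0.        ]
[0.553524   0.08310675 0.        ]
[ 0.55396187 -0.01670672  0.        ]
```

Call:
servo_tool(rows=[1,0,0,-0.015,0,0,0,1,0,0,-0.018,0,0,0,1,0,0,-0.015,0,0,0,1,0,0,-0.008,0,0,0,1,0,0,-0.004,0,0,0,1,0,0,0,0,0,0,1,0,0,0,0,0,0], force=30)

```text
time_s: 3.68
position: [0.4465, 0.161, 0.0021]
tool_rot: [[0.301, 0.001, 0.954], [-0.954, 0.0, 0.301], [0.0, -1.0, 0.001]]
ft_force: [-0.1, -1.0, 1.4]
grip_width: 0.0854
```

Call:
servo_tool(rows=[0.5,0,0,0,0,0,0,0.5,0,0,0,0,0,0,0.5,0,0,0,0,0,0,0.5,0,0,0,0,0,0,0.5,0,0,0,0,0,0,0.5,0,0,0,0,0,0], force=30)

```text
time_s: 4.18
position: [0.4464, 0.1611, 0.002]
tool_rot: [[0.301, 0.001, 0.954], [-0.954, 0.0, 0.301], [0.0, -1.0, 0.001]]
ft_force: [-0.9, -1.9, 7.1]
grip_width: 0.0573
```

Call:
servo_tool(rows=[0.5,0,0,0.01,0,0,0,0.5,0,0,0.025,0,0,0,0.5,0,0,0.035,0,0,0,0.5,0,0,0.035,0,0,0,0.5,0,0,0.025,0,0,0,0.5,0,0,0,0,0,0,0.5,0,0,0,0,0,0])

```text
time_s: 4.77
position: [0.4462, 0.1611, 0.1322]
tool_rot: [[0.301, 0.003, 0.954], [-0.954, 0.0, 0.301], [0.001, -1.0, 0.003]]
ft_force: [-0.2, -0.5, -2.0]
grip_width: 0.0576
```

```bash
python3 - <<'E'
from h import *
s=env.observe(); print(s["position"],s["ft_force"],s["grip_width"]); snap("wrist","w4"); snap("side","s4"); print(env.observe()["position"])
E
```

```text
[0.44621423 0.16108511 0.13216853] [-0.24622818 -0.48495931 -1.9960452 ] 0.05756445320349139
[0.44528212 0.1609147  0.13030485]
```

View pics/w4.png

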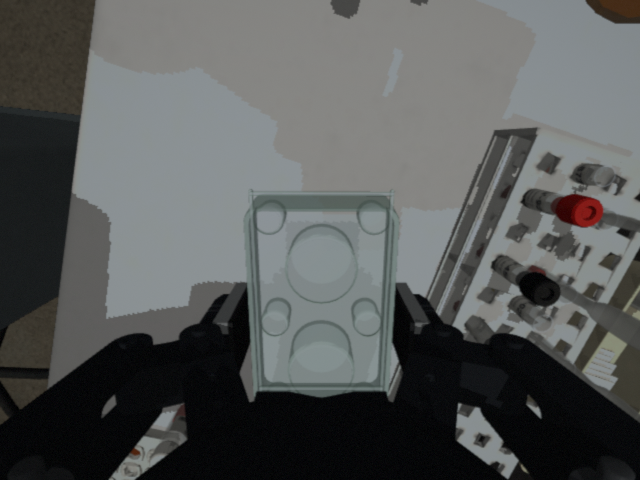

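View pics/s4.png

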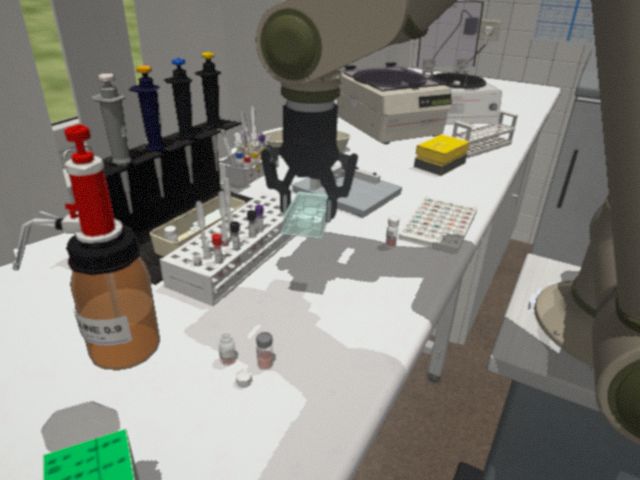

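```bash
python3 - <<'E'
from h import *
m=env.camera_model("wrist");K=np.array(m["camera_matrix"]);M=np.array(m["mount"])
for u,v in [(251,191),(394,192),(322,207),(247,208),(396,208),(322,390)]:
  d=M[:3,:3]@np.linalg.inv(K)@[u,v,1];o=M[:3,3]
  print(u,v,[(o+d*(y-o[1])/d[1]).round(4).tolist() for y in (.002,-.024,-.026)])
E
```

```text
251 191 [[-0.0477, 0.002, -0.0297], [-0.0513, -0.024, -0.0244], [-0.0516, -0.026, -0.024]]
394 192 [[-0.0473, 0.002, 0.0303], [-0.051, -0.024, 0.0248], [-0.0513, -0.026, 0.0244]]
322 207 [[-0.041, 0.002, 0.0001], [-0.0457, -0.024, 0.0], [-0.0461, -0.026, 0.0]]
247 208 [[-0.0405, 0.002, -0.0317], [-0.0454, -0.024, -0.0261], [-0.0457, -0.026, -0.0257]]
396 208 [[-0.0405, 0.002, 0.0315], [-0.0454, -0.024, 0.0258], [-0.0458, -0.026, 0.0254]]
322 390 [[0.0506, 0.002, 0.0002], [0.0295, -0.024, 0.0001], [0.0278, -0.026, 0.0001]]
```

Call:
servo_tool(rows=[0.5,0.005,-0.02,0,0,0,-2,0.5,0.008,-0.038,0,0,0,-3,0.5,0.008,-0.04,0,0,0,-3,0.5,0.008,-0.04,0,0,0,-3,0.5,0.008,-0.04,0,0,0,-3,0.5,0.008,-0.04,0,0,0,-3,0.5,0.008,-0.04,0,0,0,-3,0.5,0.008,-0.04,0,0,0,-3,0.5,0.008,-0.038,0,0,0,-2,0.5,0.004,-0.025,0,0,0,-1.6])

```text
time_s: 5.7
position: [0.5188, -0.2033, 0.1293]
tool_rot: [[-0.162, -0.002, 0.987], [-0.987, 0.001, -0.162], [-0.001, -1.0, -0.002]]
ft_force: [0.3, 0.4, -0.9]
grip_width: 0.0575
```

Call:
servo_tool(rows=[0.5,0,0,-0.02,0,0,0,0.5,0,0,-0.02,0,0,0,0.5,0,0,0,0,0,0,0.5,0,0,0,0,0,0,0.5,0,0,0,0,0,0])

```text
time_s: 6.12
position: [0.5191, -0.1998, 0.0915]
tool_rot: [[-0.158, -0.0, 0.987], [-0.987, 0.0, -0.158], [-0.0, -1.0, -0.0]]
ft_force: [-0.2, -0.4, 0.0]
grip_width: 0.0575
```

```bash
python3 - <<'E'
from h import *
s=env.observe(); print(s["position"],s["ft_force"],s["tool_rot"]); snap("wrist","w5"); snap("scene","sc5"); print(env.observe()["position"])
crop("sc5","sc5c",395,575,220,355)
E
```

```text
[ 0.51911443 -0.1998005   0.09147355] [-0.21721393 -0.36110554  0.00851589] [[-1.57684660e-01 -3.48442002e-04  9.87489456e-01]
 [-9.87489505e-01  2.14890816e-04 -1.57684592e-01]
 [-1.57258480e-04 -9.99999916e-01 -3.77967805e-04]]
[ 0.51941428 -0.19990348  0.09219741]
sc5c 4.444444444444445
```

View pics/w5.png

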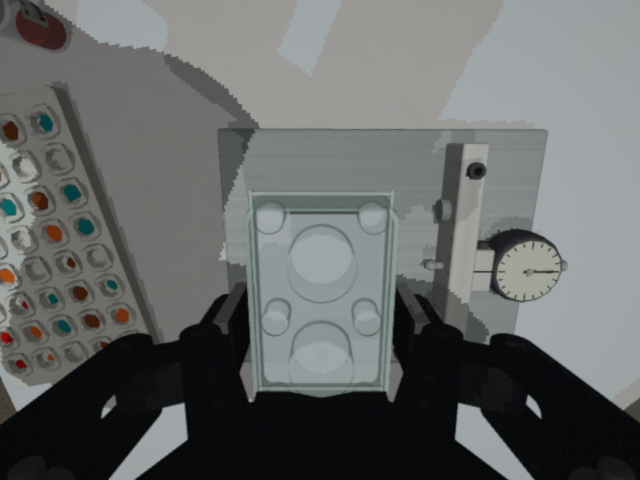

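View pics/sc5c.png

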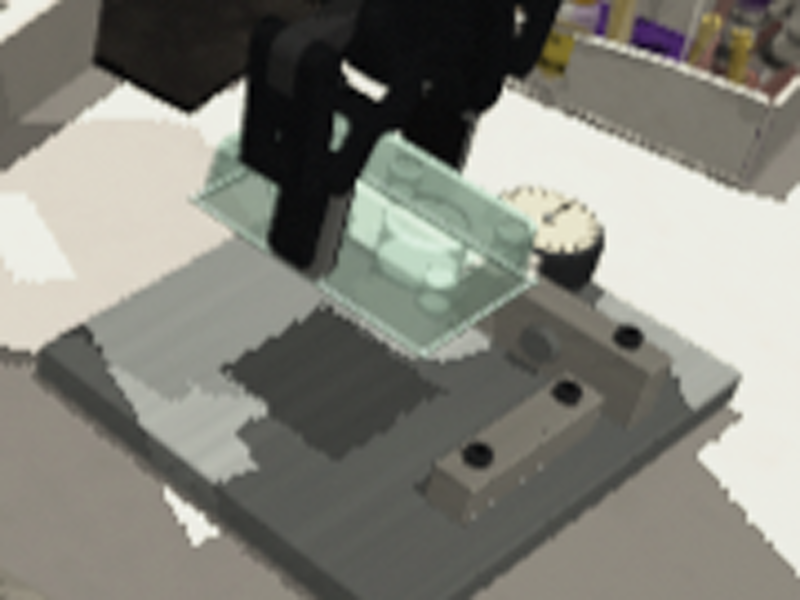

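```bash
python3 - <<'E'
from fit import *
s=dict(env.observe()); s["position"]=np.array([.51911,-.1998,.0915])
w=lambda *a:np.array(a,float)
o=[("wrist",(-.096,.08,.02),w(219,130)),("wrist",(.101,.08,.02),w(548,130)),("wrist",(.04,.072,.048),w(447,144)),("wrist",(.03,0,.034),w(424,264)),("wrist",(.035,.034,.034),w(435,209))]
for k in (o,o[:2],o[2:]): fit(k,[.55,-.21,-.16],s)
E
```

```text
[ 0.55038149 -0.21045608] -8.985869281308181
[[-4.8, -0.3], [-0.7, -0.7], [14.2, -0.3], [-0.5, 1.0], [1.5, 1.5]]
[ 0.5518694  -0.21106178] -9.063765358405018
[[-1.9, 0.1], [1.9, 0.2]]
[ 0.55070211 -0.21361282] -2.7586830791690717
[[0.5, -2.0], [0.6, 0.7], [-3.6, 0.6]]
```

Call:
servo_tool(rows=[0.5,0,0,-0.015,0,0,0,0.5,0,0,-0.02,0,0,0,0.5,0,0,-0.016,0,0,0,0.5,0,0,-0.01,0,0,0,0.5,0,0,-0.005,0,0,0,0.5,0,0,0,0,0,0,0.5,0,0,0,0,0,0])

```text
time_s: 6.8
position: [0.5194, -0.2002, 0.026]
tool_rot: [[-0.158, 0.001, 0.987], [-0.987, -0.001, -0.158], [0.0, -1.0, 0.001]]
ft_force: [-0.2, 0.7, 0.1]
grip_width: 0.0574
```

Call:
servo_tool(rows=[0.5,0,0,-0.001,0,0,0,0.5,0,0,0,0,0,0,0.5,0,0,0,0,0,0])

```text
time_s: 7.05
position: [0.5192, -0.2001, 0.0249]
tool_rot: [[-0.158, 0.001, 0.987], [-0.987, -0.001, -0.158], [0.0, -1.0, 0.001]]
ft_force: [0.5, -0.9, -1.3]
grip_width: 0.0578
```

Call:
servo_tool(rows=[0.5,0,0,-0.001,0,0,0,0.5,0,0,0,0,0,0,0.5,0,0,0,0,0,0])

```text
time_s: 7.3
position: [0.519, -0.2, 0.0234]
tool_rot: [[-0.158, 0.0, 0.987], [-0.987, -0.0, -0.158], [0.0, -1.0, 0.0]]
ft_force: [0.3, 0.6, -0.5]
grip_width: 0.0571
```

Call:
servo_tool(rows=[0.5,-0.0003,-0.002,-0.0005,0,0,0,0.5,-0.0003,-0.002,0,0,0,0,0.5,0,0,0,0,0,0])

```text
time_s: 7.55
position: [0.5184, -0.2044, 0.0228]
tool_rot: [[-0.158, 0.0, 0.987], [-0.987, -0.0, -0.158], [0.0, -1.0, 0.0]]
ft_force: [0.2, -0.1, -1.2]
grip_width: 0.0576
```

Call:
servo_tool(rows=[0.5,-0.0002,-0.001,0,0,0,0,0.5,0,0,0,0,0,0,0.5,0,0,0,0,0,0])

```text
time_s: 7.8
position: [0.5182, -0.2051, 0.0228]
tool_rot: [[-0.158, 0.0, 0.987], [-0.987, 0.0, -0.158], [-0.0, -1.0, 0.0]]
ft_force: [-0.3, -1.0, -1.4]
grip_width: 0.0572
```

Call:
servo_tool(rows=[0.5,-0.0002,-0.001,0,0,0,0,0.5,0,0,0,0,0,0,0.5,0,0,0,0,0,0])

```text
time_s: 8.05
position: [0.518, -0.206, 0.0228]
tool_rot: [[-0.158, -0.0, 0.987], [-0.987, -0.0, -0.158], [0.0, -1.0, -0.0]]
ft_force: [0.0, -0.8, -0.9]
grip_width: 0.0573
```

Call:
servo_tool(rows=[0.5,-0.0002,-0.001,0,0,0,0,0.5,0,0,0,0,0,0,0.5,0,0,0,0,0,0])

```text
time_s: 8.3
position: [0.5179, -0.2062, 0.0229]
tool_rot: [[-0.158, 0.0, 0.987], [-0.987, 0.001, -0.158], [-0.001, -1.0, -0.0]]
ft_force: [1.6, 4.9, 0.1]
grip_width: 0.0571
```

Call:
servo_tool(rows=[0.5,-0.0002,-0.001,0,0,0,0,0.5,0,0,0,0,0,0,0.5,0,0,0,0,0,0])

```text
time_s: 8.55
position: [0.5179, -0.2063, 0.0229]
tool_rot: [[-0.158, 0.0, 0.987], [-0.987, 0.003, -0.158], [-0.003, -1.0, -0.0]]
ft_force: [3.7, 11.0, 2.4]
grip_width: 0.0577
```

Call:
servo_tool(rows=[0.5,-0.0002,-0.001,0,0,0,0,0.5,0,0,0,0,0,0,0.5,0,0,0,0,0,0])

```text
time_s: 8.8
position: [0.5178, -0.2063, 0.0229]
tool_rot: [[-0.158, 0.001, 0.987], [-0.987, 0.004, -0.158], [-0.004, -1.0, -0.0]]
ft_force: [5.8, 15.3, 2.5]
grip_width: 0.0573
```

Call:
servo_tool(rows=[0.5,0.0005,0.0029,0,0,0,0,0.5,0,0,-0.001,0,0,0,0.5,0,0,0,0,0,0,0.5,0,0,0,0,0,0])

```text
time_s: 9.13
position: [0.518, -0.2062, 0.0221]
tool_rot: [[-0.158, 0.001, 0.987], [-0.987, -0.0, -0.158], [0.0, -1.0, 0.001]]
ft_force: [-0.3, 1.6, 3.1]
grip_width: 0.0575
```

Call:
servo_tool(rows=[0.5,0,0,-0.001,0,0,0,0.5,0,0,0,0,0,0,0.5,0,0,0,0,0,0])

```text
time_s: 9.38
position: [0.518, -0.2063, 0.022]
tool_rot: [[-0.158, 0.001, 0.987], [-0.987, -0.001, -0.158], [0.0, -1.0, 0.001]]
ft_force: [-2.6, 4.6, 13.0]
grip_width: 0.0574
```

Call:
servo_tool(rows=[0.5,0,0,0.001,0,0,0,0.5,0,0,0,0,0,0,1,0,0,0,0,0,0,1,0,0,0,0,0,0,1,0,0,0,0,0,0,1,0,0,0,0,0,0,1,0,0,0,0,0,0,1,0,0,0,0,0,0])

```text
time_s: 10.05
position: [0.5178, -0.2062, 0.0217]
tool_rot: [[-0.158, -0.0, 0.987], [-0.987, 0.0, -0.158], [0.0, -1.0, -0.0]]
ft_force: [0.1, 0.7, 1.6]
grip_width: 0.0857
```

Call:
servo_tool(rows=[1,0,0,0.008,0,0,0,1,0,0,0.02,0,0,0,1,0,0,0.03,0,0,0,1,0,0,0.03,0,0,0,1,0,0,0.03,0,0,0,1,0,0,0.01,0,0,0,1,0,0,0,0,0,0,1,0,0,0,0,0,0])

```text
time_s: 10.72
position: [0.5177, -0.2059, 0.1497]
tool_rot: [[-0.158, 0.0, 0.987], [-0.987, -0.0, -0.158], [0.0, -1.0, 0.0]]
ft_force: [0.2, -0.7, -0.1]
grip_width: 0.0853
```

```bash
python3 - <<'E'
from h import *
s=env.observe(); print(s["position"],s["ft_force"],s["q"]); snap("wrist","w6"); snap("scene","sc6")
print(env.observe()["position"])
crop("sc6","sc6c",395,575,220,355)
E
```

```text
[ 0.5176628  -0.20594422  0.1496648 ] [ 0.20480546 -0.65422417 -0.1382471 ] [-3.38694487e+01  2.66120805e+01  8.07774499e+01 -6.31834314e-04
  7.26065733e+01 -2.47703029e+01]
[ 0.51722618 -0.20570027  0.14832937]
sc6c 4.444444444444445
```

View pics/w6.png

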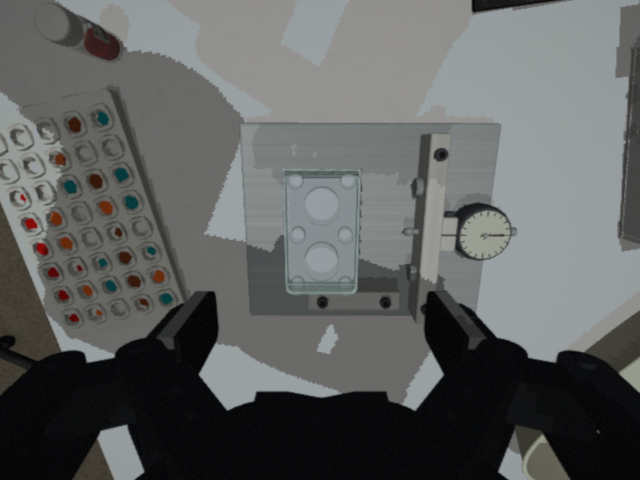

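View pics/sc6c.png

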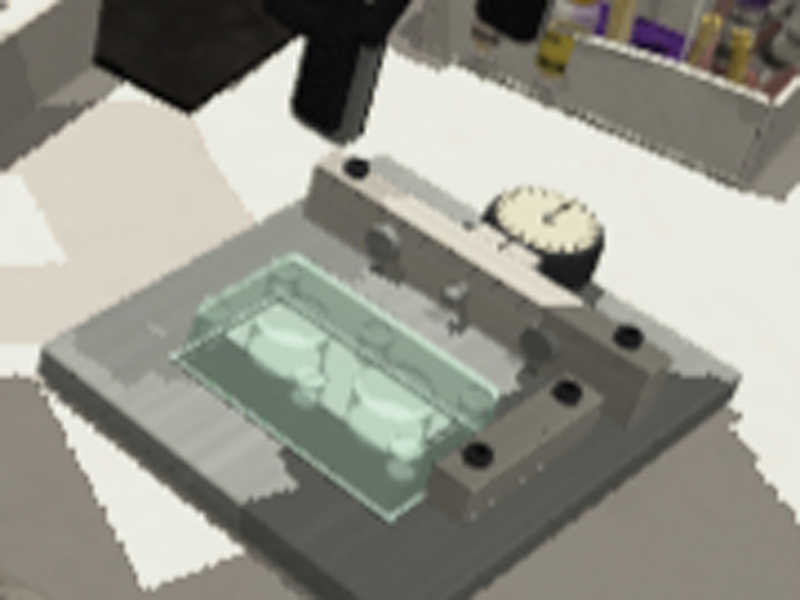

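```bash
python3 - <<'E'
from fit import *
for q in [(478,208),(432,238),(560,255),(500,225)]: print(q,onz("scene",*q,0),onz("scene",*q,0.05))
for q in [(491,147)]: print(q,[onz("scene",*q,z) for z in (.1,.15,.2)])
w=lambda *a:np.array(a,float)
s=dict(env.observe()); s["position"]=np.array([.51766,-.20594,.14966]); 
# block corners bottom in w6 : TL(285,170) TR(361,170) 
for z in (.02,.046): print([onz("wrist",*q,z,s).round(4).tolist() for q in [(285,170),(361,170),(357,293),(286,293)]])
fit([("wrist",(-.096,.08,.02),w(242,124)),("wrist",(.101,.08,.02),w(500,124)),("wrist",(-.096,-.08,.02),w(250,315)),("wrist",(.101,-.08,.02),w(479,314))],[.55,-.21,-.16],s)
E
```

```text
(478, 208) [ 0.83146081 -0.05603948  0.        ] [ 0.75191619 -0.08774556  0.05      ]
(432, 238) [ 0.6652848  -0.04678953  0.        ] [ 0.60122464 -0.07935754  0.05      ]
(560, 255) [ 0.79070738 -0.2484584   0.        ] [ 0.71496021 -0.26223468  0.05      ]
(500, 225) [ 0.8040877  -0.12084054  0.        ] [ 0.72709374 -0.14650839  0.05      ]
(491, 147) [array([ 0.92335671, -0.01402091,  0.1       ]), array([ 0.81506827, -0.05780134,  0.15      ]), array([ 0.70677983, -0.10158178,  0.2       ])]
[[0.4966, -0.1555, 0.02], [0.5548, -0.1648, 0.02], [0.5382, -0.2668, 0.02], [0.4784, -0.2573, 0.02]]
[[0.4996, -0.154, 0.046], [0.5522, -0.1624, 0.046], [0.5373, -0.2547, 0.046], [0.4831, -0.2461, 0.046]]
[ 0.55167845 -0.21040418] -9.047785263321726
[[-2.3, -0.7], [3.1, -0.9], [1.2, 1.4], [-1.3, 2.6]]
```

```bash
python3 - <<'E'
from fit import *
s=dict(env.observe()); s["position"]=np.array([.51766,-.20594,.14966]); 
for q in [(115,88),(150,200),(185,295)]: print(q,onz("wrist",*q,0.03,s),onz("wrist",*q,0.0,s))
E
```

```text
(115, 88) [ 0.390018  -0.0801149  0.03     ] [ 0.37425559 -0.07333747  0.        ]
(150, 200) [ 0.39162116 -0.16083409  0.03      ] [ 0.37604161 -0.16326387  0.        ]
(185, 295) [ 0.39754705 -0.24169097  0.03      ] [ 3.82643437e-01 -2.53343669e-01 -5.55111512e-17]
```

Call:
servo_tool(rows=[0.4,-0.01,0.001,0,0,0,7,0.4,-0.01,0.001,0,0,0,7,0.4,-0.01,0.001,0,0,0,7,0.4,-0.01,0.001,0,0,0,7,0.4,-0.01,0.001,0,0,0,7,0.4,-0.01,0.001,0,0,0,7,0.4,0,0.001,0,0,0,7,0.4,0,0.001,0,0,0,7,0.4,0,0,0,0,0,7,0.4,0,0,0,0,0,7])

```text
time_s: 11.65
position: [0.4573, -0.1977, 0.1484]
tool_rot: [[0.877, -0.002, 0.481], [-0.481, 0.002, 0.877], [-0.003, -1.0, 0.0]]
ft_force: [0.9, 0.1, -0.7]
grip_width: 0.0341
```

Call:
servo_tool(rows=[0.4,0,0,0,0,0,7,0.4,0,0,0,0,0,7,0.4,0,0,0,0,0,6,0.4,0,0,0,0,0,0,0.4,0,0,0,1.05,6.6,0,0.4,0,0,0,1.05,6.6,0,0.4,0,0,0,1.05,6.6,0,0.4,0,0,0,1.05,6.6,0,0.4,0,0,0,0,0,0,0.4,0,0,0,0,0,0])

```text
time_s: 12.48
position: [0.4581, -0.1979, 0.148]
tool_rot: [[0.882, -0.444, 0.159], [-0.142, 0.072, 0.987], [-0.45, -0.893, -0.0]]
ft_force: [0.1, -0.1, 0.2]
grip_width: 0.0337
```

```bash
python3 - <<'E'
from h import *
s=env.observe(); print(s["time_s"],s["position"],s["ft_force"],s["q"],s["grip_width"]);R=np.array(s["tool_rot"]);print(R.round(4))
a=np.radians(-9.05);e=np.array([[np.cos(a),np.sin(a),0],[-np.sin(a),np.cos(a),0],[0,0,1]]);print((e@R).round(4)); print(e@(s["position"]-np.array([.5517,-.2108,0])))
snap("scene","sc7"); snap("wrist","w7")
E
```

```text
12.4833 [ 0.45810838 -0.197904    0.14801656] [ 0.09241089 -0.05884415  0.16630275] [ -31.76682352   33.33546752   73.62751596  -10.06529297   97.86392937
 -111.77844623] 0.03365642045878345
[[ 8.816e-01 -4.443e-01  1.593e-01]
 [-1.423e-01  7.150e-02  9.872e-01]
 [-4.501e-01 -8.930e-01 -2.000e-04]]
[[ 8.930e-01 -4.501e-01  2.000e-03]
 [-1.900e-03  7.000e-04  1.000e+00]
 [-4.501e-01 -8.930e-01 -2.000e-04]]
[-0.09445503 -0.00198615  0.14801656]
```

View pics/sc7.png

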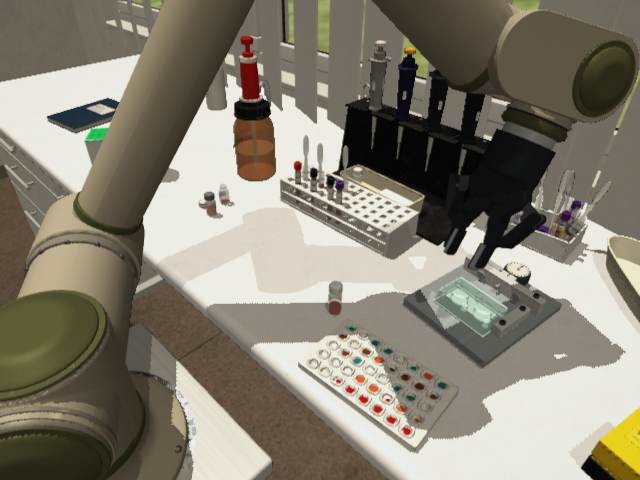

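View pics/w7.png

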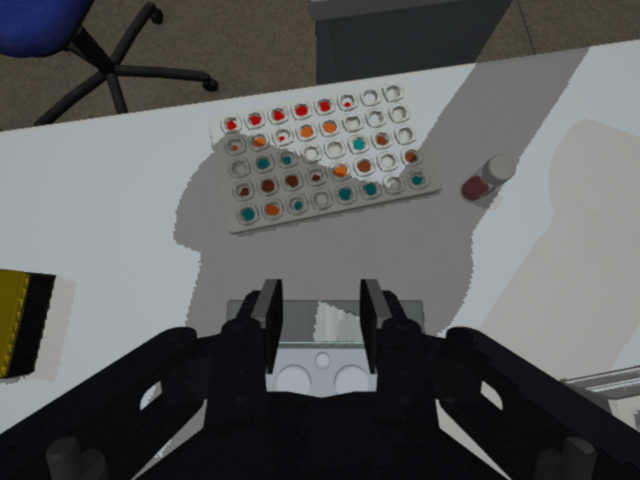

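Call:
servo_tool(rows=[0.4,0,0,-0.015,0,0,0,0.4,0,0,-0.025,0,0,0,0.4,0,0,-0.025,0,0,0,0.4,0,0,-0.02,0,0,0,0.4,0,0,-0.015,0,0,0,0.4,0,0,-0.006,0,0,0,0.4,0,0,0,0,0,0,0.4,0,0,0,0,0,0])

```text
time_s: 13.25
position: [0.4579, -0.1983, 0.0448]
tool_rot: [[0.883, -0.443, 0.159], [-0.142, 0.07, 0.987], [-0.448, -0.894, -0.001]]
ft_force: [-1.4, -0.2, 0.9]
grip_width: 0.0342
```

Call:
servo_tool(rows=[0.4,0.005,-0.0008,0,0,0,0,0.4,0.005,-0.0008,0,0,0,0,0.4,0,0,0,0,0,0,0.4,0,0,0,0,0,0])

```text
time_s: 13.58
position: [0.4684, -0.1998, 0.0442]
tool_rot: [[0.882, -0.443, 0.158], [-0.142, 0.07, 0.987], [-0.449, -0.894, -0.001]]
ft_force: [0.1, 0.1, 1.0]
grip_width: 0.0341
```

```bash
python3 - <<'E'
from h import *
s=env.observe(); print(s["position"],s["ft_force"])
snap("scene","sc8"); snap("wrist","w8"); crop("sc8","sc8c",395,575,220,355)
E
```

```text
[ 0.46838857 -0.19983543  0.04417931] [0.06645827 0.14362184 1.02783676]
sc8c 4.444444444444445
```

View pics/sc8c.png

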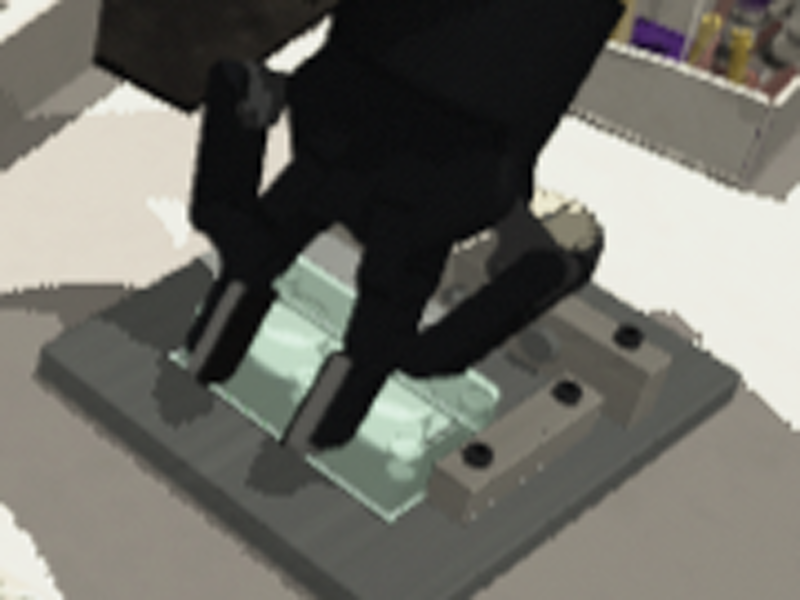

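View pics/w8.png

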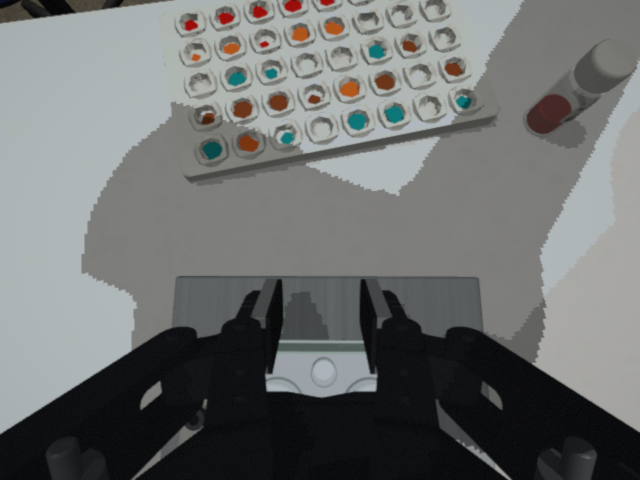

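Call:
servo_tool(rows=[0.4,0.002,-0.0003,-0.003,0,0,0,0.4,0.002,-0.0003,0,0,0,0,0.4,0,0,0,0,0,0])

```text
time_s: 13.93
position: [0.4721, -0.2003, 0.0406]
tool_rot: [[0.882, -0.444, 0.158], [-0.141, 0.071, 0.987], [-0.45, -0.893, -0.0]]
ft_force: [-0.7, -0.4, 0.6]
grip_width: 0.034
```

Call:
servo_tool(rows=[0.4,0.002,-0.0003,0,0,0,0,0.4,0,0,0,0,0,0])

```text
time_s: 14.1
position: [0.4742, -0.2006, 0.0408]
tool_rot: [[0.882, -0.444, 0.158], [-0.141, 0.071, 0.987], [-0.45, -0.893, -0.001]]
ft_force: [-0.1, -0.1, 0.1]
grip_width: 0.0342
```

Call:
servo_tool(rows=[0.4,0.002,-0.0003,0,0,0,0,0.4,0,0,0,0,0,0])

```text
time_s: 14.27
position: [0.4761, -0.2009, 0.0408]
tool_rot: [[0.882, -0.444, 0.158], [-0.141, 0.071, 0.987], [-0.45, -0.893, -0.001]]
ft_force: [0.8, -0.1, -0.1]
grip_width: 0.0342
```

Call:
servo_tool(rows=[0.4,0.002,-0.0003,0,0,0,0,0.4,0,0,0,0,0,0])

```text
time_s: 14.43
position: [0.4782, -0.2012, 0.0408]
tool_rot: [[0.882, -0.444, 0.158], [-0.141, 0.071, 0.987], [-0.45, -0.893, -0.001]]
ft_force: [0.1, -0.7, -0.1]
grip_width: 0.0345
```

Call:
servo_tool(rows=[0.4,0.002,-0.0003,0,0,0,0,0.4,0,0,0,0,0,0])

```text
time_s: 14.6
position: [0.4802, -0.2016, 0.0408]
tool_rot: [[0.882, -0.444, 0.158], [-0.141, 0.071, 0.987], [-0.45, -0.893, -0.001]]
ft_force: [-0.9, 0.5, 0.1]
grip_width: 0.0344
```

```bash
python3 - <<'E'
from h import *
snap("scene","sc9"); snap("wrist","w9"); crop("sc9","sc9c",395,575,220,355)
crop("w9","w9c",220,420,260,410)
E
```

```text
sc9c 4.444444444444445
w9c 4.0
```

View pics/sc9c.png

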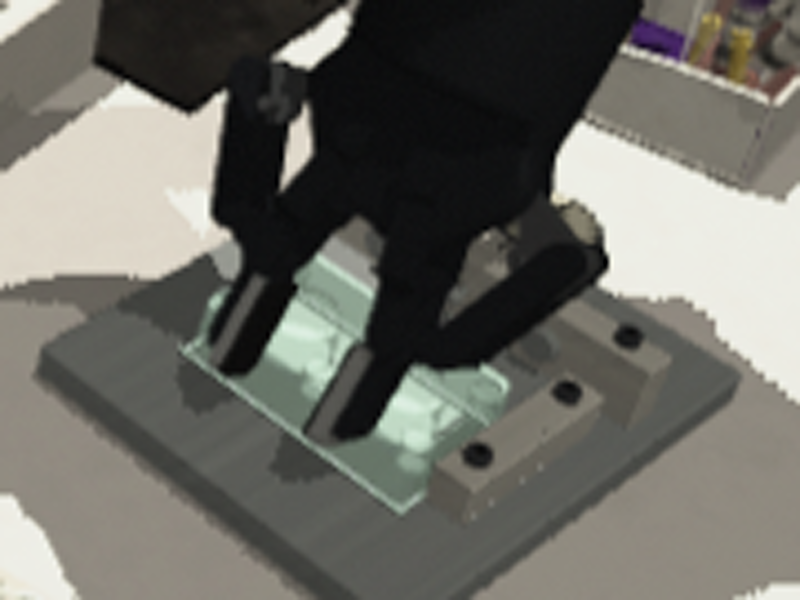

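View pics/w9c.png

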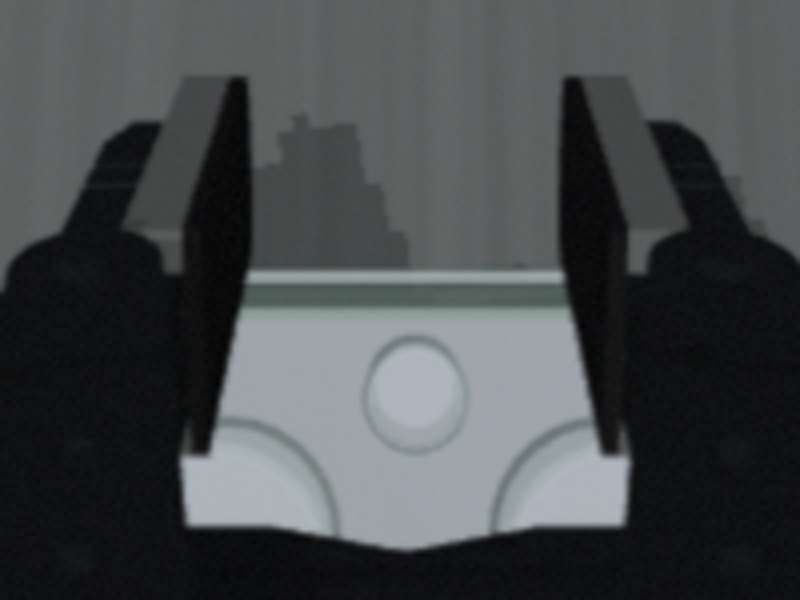

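Call:
servo_tool(rows=[0.4,0.003,-0.0005,0,0,0,0,0.4,0.003,-0.0005,0,0,0,0,0.4,0.003,-0.0005,0,0,0,0,0.4,0.003,-0.0005,0,0,0,0,0.4,0.003,-0.0005,0,0,0,0,0.4,0.003,-0.0005,0,0,0,0,0.4,0.003,-0.0005,0,0,0,0,0.4,0.003,-0.0005,0,0,0,0,0.4,0,0,0,0,0,0])

```text
time_s: 15.45
position: [0.5045, -0.2056, 0.0408]
tool_rot: [[0.882, -0.444, 0.158], [-0.141, 0.07, 0.987], [-0.449, -0.893, -0.001]]
ft_force: [-0.3, 0.9, 0.4]
grip_width: 0.0342
```

```bash
python3 - <<'E'
from h import *
s=env.observe(); print(s["position"],s["ft_force"])
snap("scene","sc10"); snap("wrist","w10"); crop("sc10","sc10c",395,575,220,355)
crop("w10","w10c",220,420,260,410)
E
```

```text
[ 0.50445543 -0.20561304  0.04075957] [-0.33428271  0.87192981  0.38563106]
sc10c 4.444444444444445
w10c 4.0
```

View pics/sc10c.png

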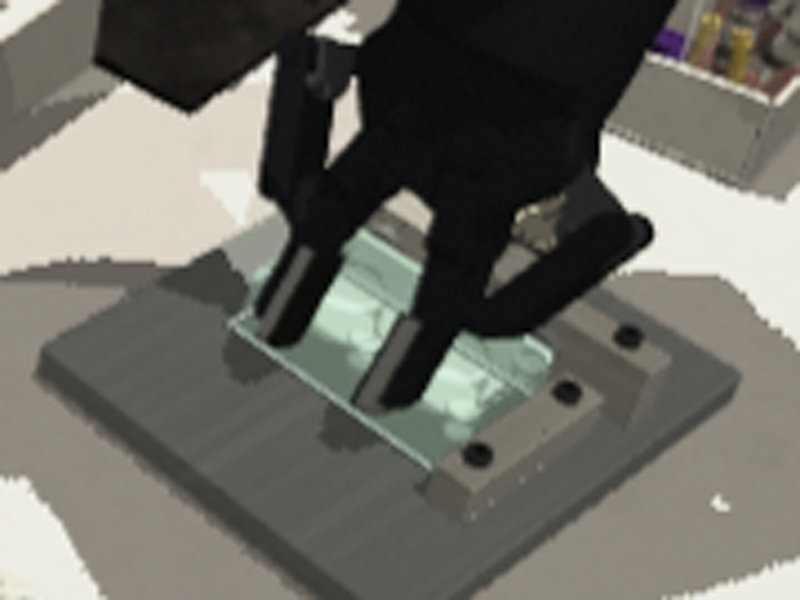

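View pics/w10c.png

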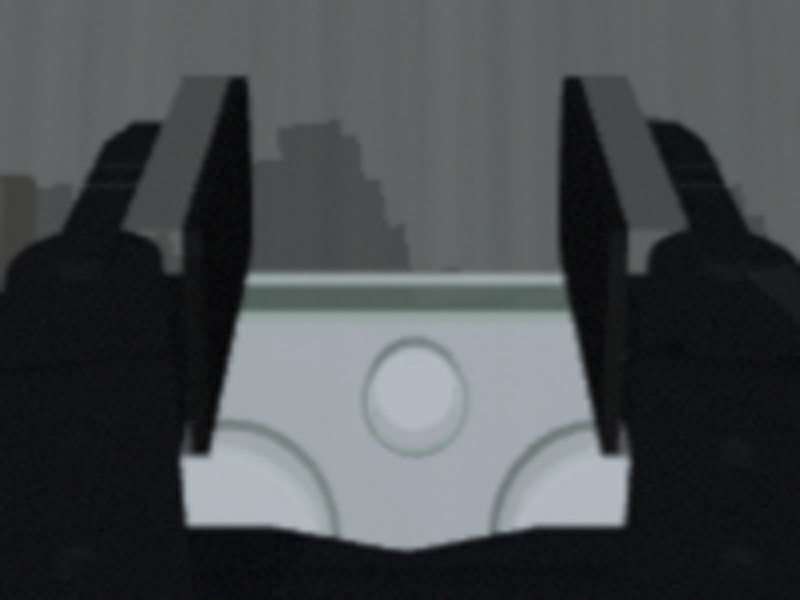

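Call:
servo_tool(rows=[0.4,0.002,-0.0003,0,0,0,0,0.4,0.002,-0.0003,0,0,0,0,0.4,0.002,-0.0003,0,0,0,0,0.4,0.002,-0.0003,0,0,0,0,0.4,0,0,0,0,0,0,0.4,0,0,0,0,0,0])

```text
time_s: 16.05
position: [0.5118, -0.2067, 0.0408]
tool_rot: [[0.882, -0.445, 0.158], [-0.141, 0.071, 0.987], [-0.45, -0.893, -0.0]]
ft_force: [-2.6, -0.1, 0.7]
grip_width: 0.0339
```

Call:
servo_tool(rows=[0.4,0.001,-0.0002,0,0,0,0,0.4,0,0,0,0,0,0,0.4,0,0,0,0,0,0])

```text
time_s: 16.3
position: [0.513, -0.2069, 0.0408]
tool_rot: [[0.882, -0.444, 0.158], [-0.141, 0.071, 0.987], [-0.45, -0.893, -0.0]]
ft_force: [-3.0, -0.2, 0.5]
grip_width: 0.0345
```

Call:
servo_tool(rows=[0.4,0.001,-0.0002,0,0,0,0,0.4,0,0,0,0,0,0,0.4,0,0,0,0,0,0])

```text
time_s: 16.55
position: [0.5139, -0.2071, 0.0408]
tool_rot: [[0.882, -0.444, 0.158], [-0.141, 0.071, 0.987], [-0.45, -0.893, -0.0]]
ft_force: [-2.7, 0.4, 0.2]
grip_width: 0.0341
```

Call:
servo_tool(rows=[0.4,0.001,-0.0002,0,0,0,0,0.4,0,0,0,0,0,0,0.4,0,0,0,0,0,0])

```text
time_s: 16.8
position: [0.5142, -0.207, 0.0408]
tool_rot: [[0.881, -0.446, 0.158], [-0.141, 0.072, 0.987], [-0.452, -0.892, 0.0]]
ft_force: [-6.3, 1.5, 0.2]
grip_width: 0.034
```

Call:
servo_tool(rows=[0.4,0.0005,-0.0001,-0.0005,0,0,0,0.4,0,0,0,0,0,0,0.4,0,0,0,0,0,0])

```text
time_s: 17.05
position: [0.5143, -0.207, 0.0406]
tool_rot: [[0.88, -0.447, 0.158], [-0.141, 0.072, 0.987], [-0.453, -0.892, 0.0]]
ft_force: [-8.3, 1.9, 3.3]
grip_width: 0.0341
```

Call:
servo_tool(rows=[0.4,0,0,-0.0005,0,0,0,0.4,0,0,0,0,0,0,0.4,0,0,0,0,0,0])

```text
time_s: 17.3
position: [0.5143, -0.207, 0.0406]
tool_rot: [[0.88, -0.447, 0.158], [-0.141, 0.072, 0.987], [-0.453, -0.892, -0.0]]
ft_force: [-8.1, 3.0, 6.0]
grip_width: 0.0337
```

Call:
servo_tool(rows=[0.4,0.0004,-0.0001,0,0,0,0,0.4,0,0,0,0,0,0,0.4,0,0,0,0,0,0])

```text
time_s: 17.55
position: [0.5143, -0.207, 0.0406]
tool_rot: [[0.88, -0.448, 0.158], [-0.141, 0.072, 0.987], [-0.454, -0.891, 0.0]]
ft_force: [-9.6, 2.2, 7.4]
grip_width: 0.034
```

```bash
python3 - <<'E'
from h import *
print(env.observe()["ft_force"])
snap("scene","sc11"); print(env.observe()["ft_force"]); snap("wrist","w11"); print(env.observe()["ft_force"]); snap("side","s11"); s=env.observe(); print(s["ft_force"],s["position"],s["wrist_torque"])
crop("sc11","sc11c",395,575,220,355)
crop("w11","w11c",220,420,260,410); crop("s11","s11c",270,410,130,235)
E
```

```text
[-9.62144729  2.22254913  7.44799833]
[-9.57318632  2.62638212  6.93498654]
[-9.80648919  2.63527704  7.37324272]
[-9.75764612  3.54360525  6.98839513] [ 0.51434073 -0.20701463  0.04054296] [ 0.38745965  1.6961746  -0.07614928]
sc11c 4.444444444444445
w11c 4.0
s11c 5.714285714285714
```

View pics/sc11c.png

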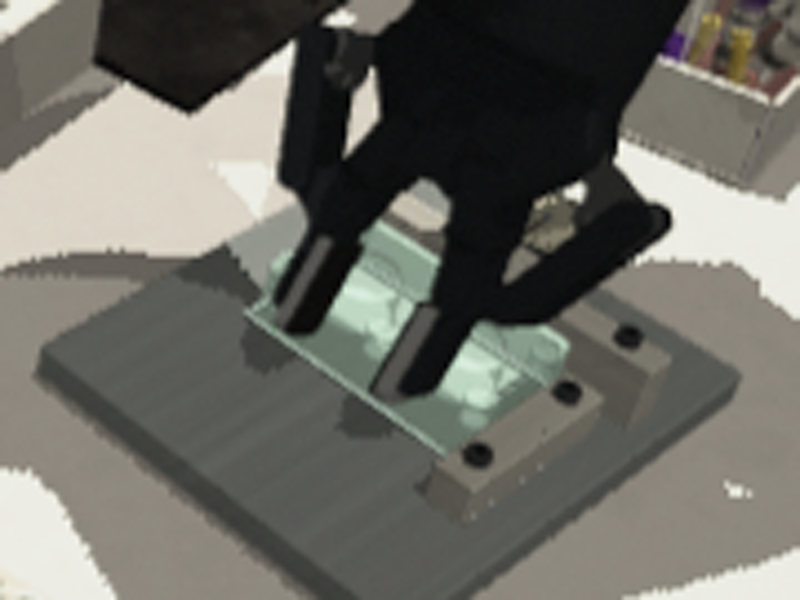

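View pics/w11c.png

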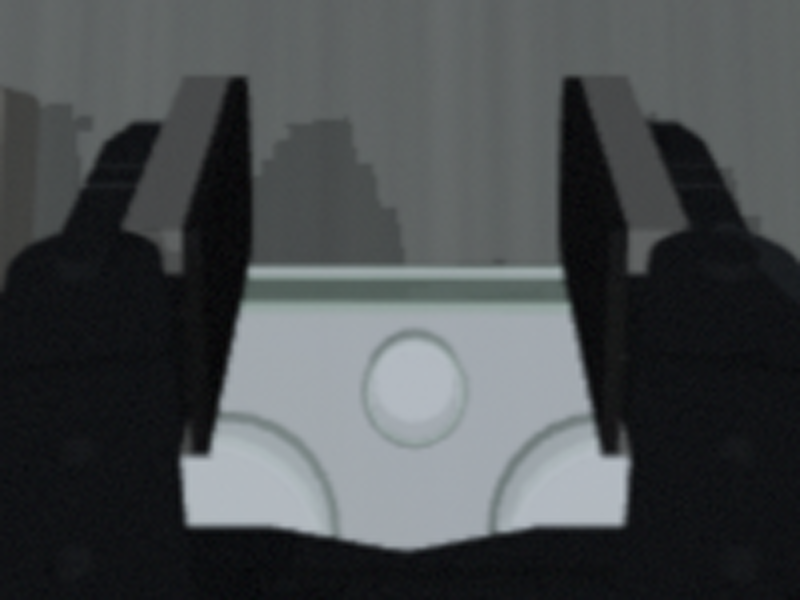

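View pics/s11c.png

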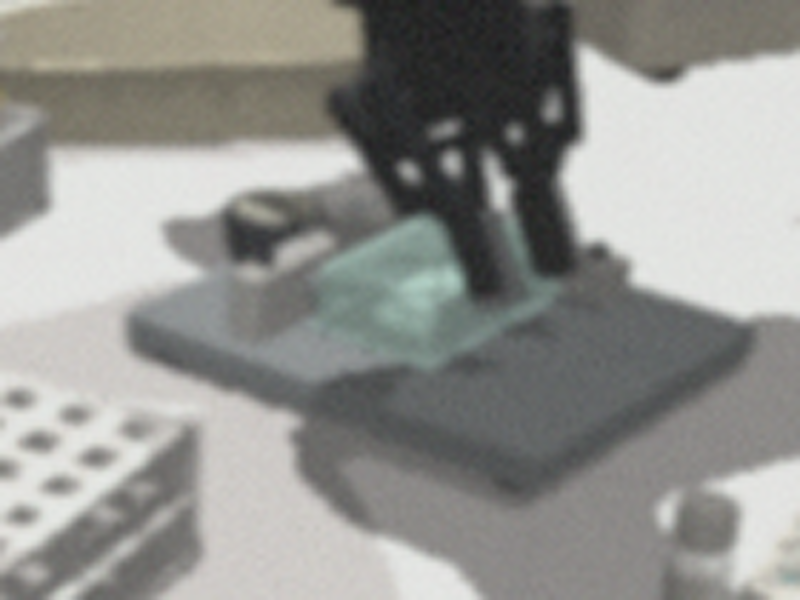

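```bash
python3 - <<'E'
from fit import *
a=np.radians(-9.05);e=np.array([[np.cos(a),np.sin(a),0],[-np.sin(a),np.cos(a),0],[0,0,1]]);f=np.array([.5517,-.2108,0])
b=C(4.4444,395,220)
for n,q in [("sc6 L",(175,355)),("sc6 R",(390,520)),("sc10 L",(230,322)),("sc10 R",(432,466)),("sc11 L",(245,308)),("sc11 R",(447,455))]:
    print(n,(e@(onz("scene",*b(*q),.02)-f)*1000).round(1))
print((e@(np.array([.5179,-.2063,0])-f)*1000).round(1))
for c in ("sc10","sc11"): crop(c,c+"z",440,530,275,342)
E
```

```text
sc6 L [-61.8  45.1  20. ]
sc6 R [-63.5 -50.2  20. ]
sc10 L [-32.  45.  20.]
sc10 R [-31.9 -43.4  20. ]
sc11 L [-21.6  46.8  20. ]
sc11 R [-23.4 -43.3  20. ]
[-34.1  -0.9   0. ]
sc10z 8.88888888888889
sc11z 8.88888888888889
```

View pics/sc11z.png

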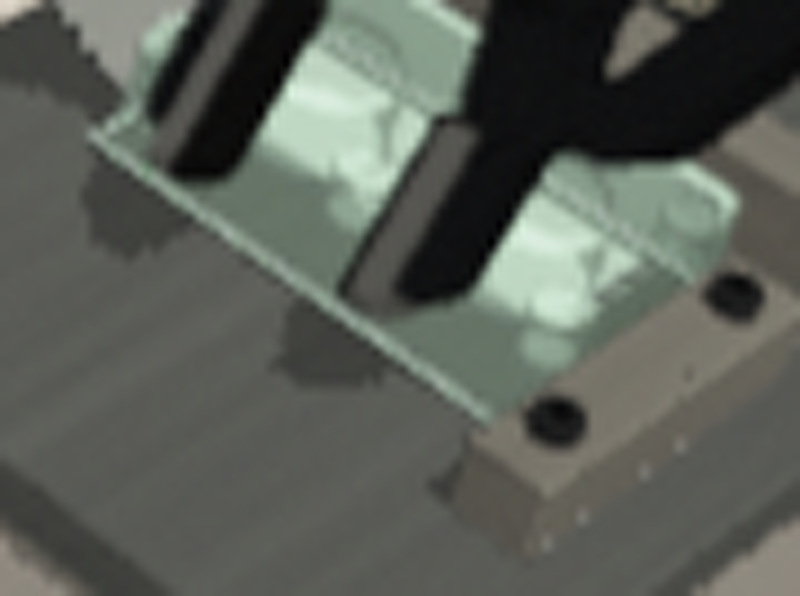

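Call:
servo_tool(rows=[0.4,0,0,0.0003,0,0,0,0.4,0,0,0,0,0,0,0.4,0,0,0,0,0,0,0.4,0,0,0,0,0,0])

```text
time_s: 18.03
position: [0.5143, -0.207, 0.0406]
tool_rot: [[0.88, -0.448, 0.158], [-0.141, 0.072, 0.987], [-0.454, -0.891, 0.0]]
ft_force: [-9.5, 1.8, 5.0]
grip_width: 0.034
```

Call:
servo_tool(rows=[0.4,0,0,0,0,0,0,0.4,0,0,0,0,0,0,0.4,0,0,0,0,0,0,0.4,0,0,0,0,0,0])

```text
time_s: 18.37
position: [0.5143, -0.207, 0.0406]
tool_rot: [[0.88, -0.448, 0.158], [-0.141, 0.072, 0.987], [-0.454, -0.891, 0.0]]
ft_force: [-10.5, 2.3, 5.5]
grip_width: 0.0341
```

```bash
python3 - <<'E'
from h import *
s=env.observe(); print(s["time_s"],s["ft_force"]); env.close_job()
E
```

```text
18.3667 [-10.50160535   2.31161871   5.54707483]
the job is handed in; nothing more can be done
```

The vial block is lying on the bed, pressed back onto both fence buttons with its end at the stop. I handed the job in at 18.4 s with the arm still pushing.

I gripped the block across its width and slid it along the bed until it touched the stop. I then backed off until the contact force nearly vanished and released it about 40 mm short of the buttons. To press it home, I turned the gripper 90° and tilted it about 27°. The sides of both fingers, about 34 mm apart, then pushed the near top edge diagonally back and down.

**Last checks**
- **Force:** the last reading was about 10.7 N back and 5.5 N down, and the two readings before hand-in agreed to within about 1 N.
- **Contact:** about 3 N of resistance came up over the last few millimetres, which fits the spindle, and then the push met a hard stop.
- **Position:** the scene picture put the near edge at x of about -22 to -23 mm in the fixture's axes; home is -23 mm. The edge was still parallel to the fingers in the wrist picture.
- **End gap at the stop:** the scene picture suggested about 1.7 mm. The finger positions showed no movement away from the stop during the push, so I take it as under 2 mm.
- **Not checked:** I could not read the dial because the gripper hid it, so the spindle travel rests on force and position only. I did not look at the vials again at the end; nothing passed close to them.

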